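# Raise the extraction booth's sash to its pointer

## Robot

A 6-joint arm with a two-finger parallel gripper is mounted at the origin on the work surface. World frame = base frame: x ahead of the robot, y to its left, z up, the work surface at z = 0. Lengths are in m, angles in degrees, forces in N, time in s.
With the tool pointing down it reaches from about 0.3 to 0.85 m from the base axis. Payload 4.2 kg.
Tool frame: the origin (TCP) lies between the finger pads; the fingertips stand 25 mm ahead of it and the grasp point (between the pads) lies 6 mm ahead of it; z points along the fingers, y is the direction in which the jaws open and shut (so a half turn about z gives the same grasp; the last joint's range is limited). The gripper opens to 91 mm and grips with 3 to 60 N. Pads are 32 mm wide; open, the fingers measure 118 mm over their backs; the gripper's body (76 mm by 178 mm) begins 60 mm behind the grasp point.
Start: joints at [69.328, 18.312, 89.639, -0, 72.044, -1.146], TCP at [0.192, 0.542, 0.239] pointing down, gripper open.
Joint ranges: [-177.97, 177.97], [-48.28, 115.42], [12.27, 149.76], [-77.06, 257.06], [2.81, 150.46], [-146.56, 146.56]. Speed limits (degrees/s): [147.25, 147.25, 180, 180, 180, 180].

## Interface

Orientations are given as a 3x3 rotation matrix whose columns are the frame's x, y, z axes.
In Python, from bench import sense, imaging, workorder gives the robot as it stands.
- The arm moves only by the shell command python3 -m pendant 'ROWS' [FORCE]. ROWS is JSON, a list of rows, each a list of 7 numbers: the closure, from -1 (fully open) to 1 (shut), so that 0 is half open, then the shift along the tool's x, y, z in m, then the turn, a rotation vector about the tool's x, y, z in rad. A call has 1 to 8 rows; each row is the pose to reach, as a shift and turn from the pose measured when the call began, along the tool's axes at that moment; what a row does not reach only later rows make up. A row lasts 1/8 s, in which the tool goes at most 62.5 mm and 10.7 degrees, less where a joint would pass 70% of its speed; a pose out of reach is approached as far as the arm can. A call with a gripper value outside its range is refused whole. The fingers move at their own pace and stop on an object; FORCE is the grip in N (left out, the last holds). Time passes only in rows, so rows that repeat a pose let the fingers close. It gives the time, the measured TCP pose, the force and the opening at its end, in the units of the state.
- sense(): the state, without advancing time (a new reading comes with each control period).
- imaging.get_image(name): name is "side" or "top"; returns the picture (384x512x3 uint8, red, green, blue); there is no depth.
- imaging.calibration(name): a dict with "fx", "fy", "cx", "cy" (pixels), "rvec" (rotation vector, rad) and "tvec" (3), from world to camera coordinates, as OpenCV has them. Camera axes: x right, y down, z forward; pixel columns grow to the right and rows downward; lengths in m; the calibration is good to about 2 mm. A picture is of the moment at which its call begins. calibration takes no time and is no camera call.
- workorder.close_job(): hands the job in, once; it reports no verdict.
The state is a dict: "clock": time; "qpos": joint angles; "joint_vel": joint speeds; "joint_torque": joint torques, N m; "eef_pos": TCP position; "tool_rot": TCP orientation; "ft_force": force on the tool from outside, world axes, zero at the start; "wrist_torque": the same for the moment, N m; "width": finger opening in m.
Only numpy, scipy, OpenCV 4.12 (cv2) and the standard library are available. Lean on these libraries where they do the work, as an engineer would, in place of code of your own. Each camera call takes 0.05 s, during which the arm holds its last target.

## Task

Open the bench-top extraction booth for spraying: with your fingertips under the sash's lip, push the sash up until the lower edge of the lip is level with the pointer clamped on the post beside it, without running it on past the pointer, then take your hand away and leave the sash standing there. Only push from beneath - do not pinch the lip or handle the pane - and leave the pointer and the things standing around, on the bench and in the booth, where they are.

Things in the scene. Friction and masses are not known exactly. Their poses are not given: they have to be found in the camera images.
- lip_edge (a point): Middle of the front lower edge of the sash's lip; rides with the sash. The sash closes the front of a grey sheet-metal extraction booth (460 wide, 360 deep, 590 high) on the right of the bench, its front towards the robot's left (+y). Axes: z up; x level, pointing into the booth (-x: out, towards the worker); y along the lip, +y to the end with the pointer.
- pointer_tip (a point): Tip of a small steel pointer (28 wide, 20 high, wedge tip, black thumbscrew) clamped on the post at the +y end of the lip, over a white graduated strip: the height asked for. It stands 170 to 260 above the bench, 50 to 170 above the lip's edge at the start, 181 along +y from lip_edge and 9 further in. Axes as lip_edge. Clamp friction 40 N.
- sash (a joint): Height of the sash in m: 0 fully down (lip edge 50 mm above the bench), growing as the sash goes straight up, to 0.26 at the top stop. Counterweights hidden in the posts balance it: it moves freely both ways against 3 to 7 N of friction plus 8 N per m/s, and stays where it is left.
- lip: The lip: a bare aluminium ledge along the sash's bottom, 342 long (y), 10 thick, sticking 50 out of the sash (25 in front of the booth's two posts), flat beneath. Below it only the bench, and inside the booth's sill, 24 high. The 100 either side of its middle and 300 outwards hold nothing over 35 high. Origin and axes as lip_edge.
- pane: The sash above the lip: a sloping aluminium cover rising from the lip's front edge to the clear sheet, which is 330 x 215 and 52 further in than the edge, and its aluminium frame. Not to be pinched, hooked or pressed. Origin and axes as lip_edge.
- can_a: Bare aluminium spray can, 54 diameter, 165 high, standing in front of one end of the booth. Origin at the centre of its underside, z up.
- can_b: White spray can, 54 diameter, 150 high, standing in front of the other end of the booth. Origin at the centre of its underside, z up.
- grease_jar: Grey grease jar with a steel lid, 68 diameter, 70 high, on the bench. Origin at the centre of its underside, z up.
- wrench: Steel wrench, 190 long, lying flat on the bench. Origin at its middle, under it.
- screwdriver: Screwdriver, 200 long, orange handle, lying on the bench. Origin at its middle, under it.
- socket: Steel socket, 28 diameter, 34 high, standing on the bench. Origin at the centre of its underside, z up.
- flange: Dark steel hub flange, 90 diameter, 42 high, lying on the turntable inside the booth, to be sprayed later. Origin at the centre of its underside, z up.

How it is judged:
By the outcome, as a careful person would: the job done as asked, in the order asked, and still so for the second after the job is handed in, with the robot touching nothing.
It also fails if it takes over 43 s, if anything falls off the work surface, if the arm or the gripper's body presses on something with over 40 N, if the wrist force passes 120 N, or if a joint passes its speed limit or range.

## Working session

There is one attempt and no reset: what is moved stays moved. The work goes in short steps, Python scripts to look and compute and a shell command to move; the robot and the scene stay as the last step left them, time stands still between calls to the robot, and variables do not carry over. Pictures are saved under pics/ and viewed, and the job is handed in when it is done.

```bash
mkdir -p pics; ls
python3 - <<'E'
from bench import sense, imaging
import cv2
print(sense())
for n in("side","top"):
    im=imaging.get_image(n); cv2.imwrite(f"pics/{n}0.png",im[:,:,::-1]); print(n,imaging.calibration(n))
E
```

```text
pics
{'clock': 0.0, 'qpos': array([ 6.93296828e+01,  1.83525920e+01,  8.97072582e+01, -5.72138995e-04,
        7.20429910e+01, -1.14358604e+00]), 'joint_vel': array([ 0.02280619,  0.13426637, -0.05568273, -0.00797489, -0.15574539,
        0.02959682]), 'joint_torque': array([-2.11847124e-03, -4.12452614e+01, -2.31972653e+01,  7.26669305e-02,
        4.56707901e-02, -1.45392596e-04]), 'eef_pos': array([0.19200847, 0.54150335, 0.23810493]), 'tool_rot': array([[-9.42486676e-01,  3.34243139e-01, -6.24700053e-04],
       [ 3.34243722e-01,  9.42485174e-01, -1.68272540e-03],
       [ 2.63311163e-05, -1.79474834e-03, -9.99998389e-01]]), 'ft_force': array([ 2.27954237e-01, -7.10068552e-01, -4.74169799e-04]), 'wrist_torque': array([ 0.04561261, -0.01365027, -0.01161035]), 'width': 0.09138530144127002}
side {'fx': 486.5771245421743, 'fy': 486.5771245421743, 'cx': 265.0574692416579, 'cy': 192.18152745664284, 'rvec': array([ 0.44734011, -2.56371049,  1.45934897]), 'tvec': array([0.5597999 , 0.16222851, 1.30128673])}
top {'fx': 409.29623283232814, 'fy': 409.29623283232814, 'cx': 243.70637502812755, 'cy': 200.07790042122676, 'rvec': array([ 2.17825979, -2.19426813,  0.06249859]), 'tvec': array([0.03296209, 0.583124  , 1.10866284])}
```

View pics/side0.png

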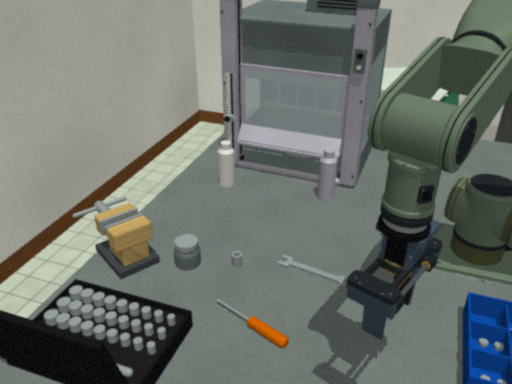

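View pics/top0.png

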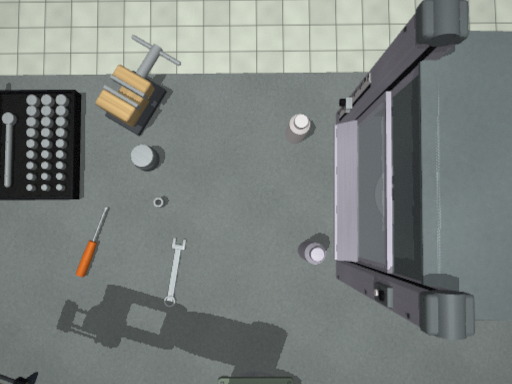

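Run:
```python
import cv2
a=cv2.imread("pics/side0.png");b=cv2.imread("pics/top0.png")
cv2.imwrite("pics/s_crop.png",cv2.resize(a[60:200,205:385],None,fx=4.2,fy=4.2,interpolation=cv2.INTER_CUBIC))
cv2.imwrite("pics/t_crop.png",cv2.resize(b[85:305,275:475],None,fx=2.7,fy=2.7,interpolation=cv2.INTER_CUBIC))
```

```text
(no output)
```

View pics/s_crop.png

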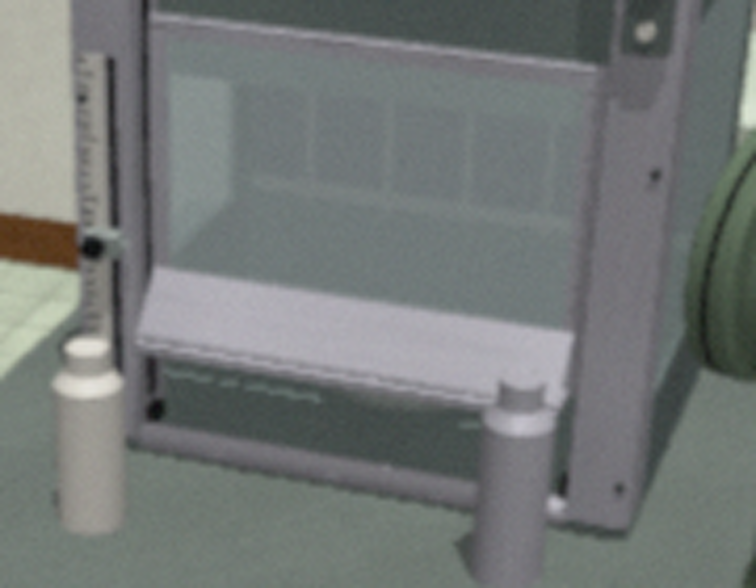

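View pics/t_crop.png

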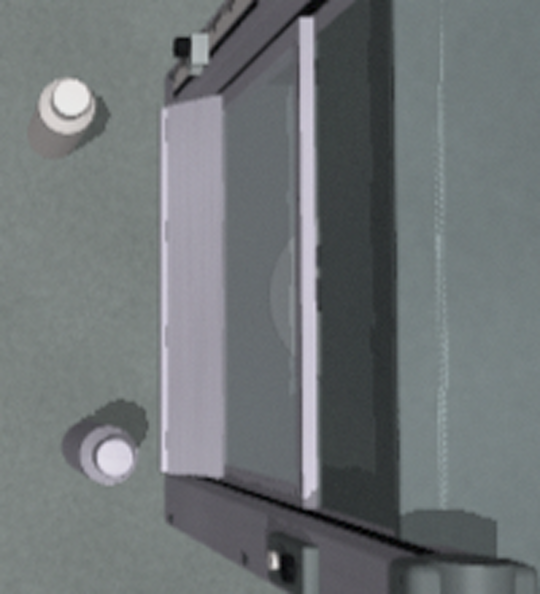

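```bash
cat > h.py <<'E'
import numpy as np,cv2
from bench import imaging
C={n:imaging.calibration(n) for n in("side","top")}
def K(n): c=C[n];return np.array([[c['fx'],0,c['cx']],[0,c['fy'],c['cy']],[0,0,1]])
def P(n): c=C[n];return K(n)@np.c_[cv2.Rodrigues(c['rvec'])[0],c['tvec']]
def tri(s,t):
    X=cv2.triangulatePoints(P("side"),P("top"),np.array(s,float).reshape(2,1),np.array(t,float).reshape(2,1))[:,0];return X[:3]/X[3]
def proj(n,X):
    u=P(n)@np.r_[X,1];return u[:2]/u[2]
def ray(n,uv):
    c=C[n];R=cv2.Rodrigues(c['rvec'])[0];o=-R.T@c['tvec'];d=R.T@np.linalg.inv(K(n))@np.r_[uv,1];return o,d
def onplane(n,uv,ax,v):
    o,d=ray(n,uv);return o+d*(v-o[ax])/d[ax]
E
python3 - <<'E'
from h import *
np.set_printoptions(precision=4,suppress=True)
s=lambda x,y:(205+x/4.2-.4,60+y/4.2-.4)
t=lambda x,y:(275+x/2.7-.3,85+y/2.7-.3)
for nm,a,b in [("lip+",s(138,350),t(163,108)),("lip-",s(562,408),t(163,472)),("ptr",s(120,240),t(207,68)),("screw",s(93,247),t(180,48)),
 ]:
    X=tri(a,b);print(nm,X,proj("side",X)-a,proj("top",X)-b)
for n in C:print(n,ray(n,(0,0))[0])
# can tops & others
print("white",onplane("top",t(71,98),2,.15),onplane("side",s(88,345),2,.15))
print("alu",onplane("top",t(114,457),2,.165),onplane("side",s(522,380),2,.165))
E
python3 - <<'E'
import cv2
a=cv2.imread("pics/side0.png");b=cv2.imread("pics/top0.png")
cv2.imwrite("pics/s2.png",cv2.resize(a[100:165,215:255],None,fx=9,fy=9,interpolation=cv2.INTER_NEAREST))
cv2.imwrite("pics/t2.png",cv2.resize(b[85:140,325:375],None,fx=10,fy=10,interpolation=cv2.INTER_NEAREST))
E
```

```text
lip+ [ 0.7682 -0.2085  0.1048] [-0.4174 -0.0679] [0.2485 0.7366]
lip- [ 0.4244 -0.1984  0.1184] [-0.7253  0.0338] [0.3061 1.2441]
ptr [ 0.7868 -0.2282  0.1879] [0.4508 0.0781] [-0.2959 -0.8524]
screw [ 0.8021 -0.2055  0.1887] [-0.0988 -0.019 ] [0.065  0.1847]
side [0.1914 1.1648 0.7997]
top [0.512  0.022  1.1435]
white [ 0.7689 -0.1144  0.15  ] [ 0.7677 -0.1141  0.15  ]
alu [ 0.4446 -0.145   0.165 ] [ 0.4426 -0.1398  0.165 ]
```

View pics/s2.png

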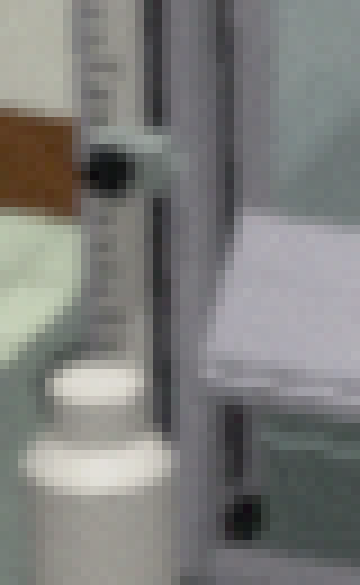

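View pics/t2.png

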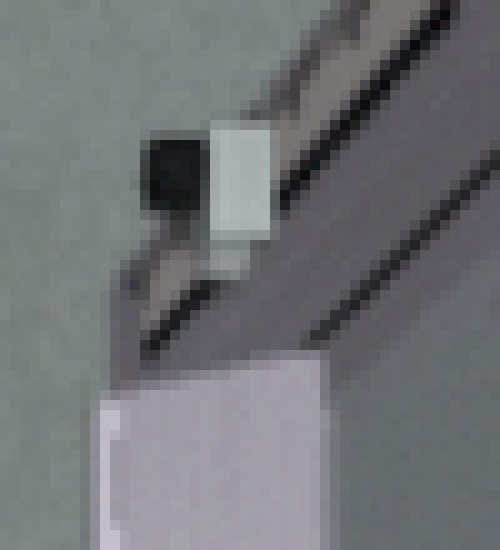

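Run:
```python
import cv2,numpy as np
a=cv2.cvtColor(cv2.imread("pics/side0.png"),cv2.COLOR_BGR2GRAY);b=cv2.cvtColor(cv2.imread("pics/top0.png"),cv2.COLOR_BGR2GRAY)
for x in (240,244,248,256,270,290,310): 
    r=int(139+(x-238)*.143); print(x,r,a[r:r+14,x])
for y in (128,150,190,230,255): print(y,'c328',b[y,328:345])
print("ptr side");print(a[110:126,224:242])
```

```text
240 139 [157 136 135 145 113  85  52  47  43  43  48  58  56  55]
244 139 [171 154 141 155 122 105  90  83  91 101  82  82  82  81]
248 140 [166 149 144 160 124 106  81  79  93 101  81  78  74  75]
256 141 [179 161 150 162 136 115  91  77  77  78  76  77  75  73]
270 143 [173 167 147 143 156 126 100  78  78  88  99  78  74  73]
290 146 [175 173 156 145 158 124 110  96  87  83  75  75  72  74]
310 149 [171 172 159 144 151 141 116 100  86  75  74  75  78  74]
128 c328 [125 127 130 129 129 118 142 187 177 161 156 156 157 157 158 157 159]
150 c328 [128 128 126 129 128 120 147 199 198 169 163 164 162 161 164 164 161]
190 c328 [125 128 124 126 126 120 144 199 201 170 161 158 159 159 158 161 157]
230 c328 [128 128 128 131 128 120 141 198 200 168 155 157 155 156 157 158 158]
255 c328 [128 127 124 124 124 118 145 208 208 170 160 161 163 160 164 163 161]
ptr side
[[111 100 108 131 149 146 126  75  50  87 113 116 111 103 100  75  67 100]
 [120 120 124 134 148 148 125  77  47  85 113 118 112 108  97  79  70 100]
 [119 115 119 135 148 144 127  79  44  83 113 119 114 104 100  76  68 101]
 [113 105
[... 266 characters left out ...]
114 111 101  77  68  99]
 [ 87  45  33  33  48  80 104 112 111 122 131 129 118 110 100  79  66  98]
 [ 57  25  21  18  21  52  88 106 106 115 128 129 120 107 101  79  57  90]
 [ 39  12  21  19  23  52  88 101 104 106 112 124 114 109 101  78  58  90]
 [ 57  34  23  17  36  73  94 101 100  97 108 119 118 107  98  79  55  93]
 [ 88  70  58  51  67  94 109  96  83  89 107 117 116 109 100  82  61  91]
 [106 113 102  96 100 115 116  89  49  70 105 118 115 112 101  83  60  96]
 [108 113 110 114 124 125 120  89  40  68 100 109 120 111 103  80  62 111]
 [115 110 100 112 127 126 118  91  48  67 100 110 115 113 102  81  71 128]
 [129 120 119 126 128 126 120  89  44  70  97 109 120 114 102  86  83 137]]
```

```bash
python3 - <<'E'
import cv2
a=cv2.imread("pics/side0.png");b=cv2.imread("pics/top0.png")
cv2.imwrite("pics/s3.png",cv2.resize(a[135:170,320:355],None,fx=14,fy=14,interpolation=cv2.INTER_NEAREST))
import numpy as np
g=cv2.cvtColor(b,cv2.COLOR_BGR2GRAY)
for c in (335,336,338,340): print(c,g[118:132,c],g[252:268,c])
E
cat >> h.py <<'E'
def frame(yaw): # yaw small: booth xb=-y rotated
    c,s=np.cos(yaw),np.sin(yaw)
    return np.array([s,-c,0]),np.array([c,s,0])
def fit(obs,p0):
    # obs: (cam, yb offset, xb off, zoff, u or None, v or None); p=[Lx,Ly,Lz,yaw]
    from scipy.optimize import least_squares
    def f(p):
        xb,yb=frame(p[3]);r=[]
        for n,oy,ox,oz,u,v in obs:
            q=proj(n,p[:3]+oy*yb+ox*xb+np.array([0,0,oz]))
            if u is not None:r.append(q[0]-u)
            if v is not None:r.append(q[1]-v)
        return r
    s=least_squares(f,p0);return s.x,s.fun
E
```

```text
335 [121 122 123 119 121 124 139 170 189 189 187 190 190 189] [208 208 209 208 210 209 212 184 125 126 121 122 121 119 117 122]
336 [ 97  99  97  98 100  99 125 170 190 191 177 155 155 155] [208 207 207 208 208 208 211 182 109  97  99  97  97  98  98  97]
338 [ 93  93  93  92  92 109 138 156 155 156 156 157 156 157] [161 160 162 160 160 161 163 164 134  81  89  90  92  92  90  92]
340 [ 42  27  54  79  93 124 158 158 157 158 157 159 159 158] [163 163 163 163 163 163 163 163 139  86  83  90  90  90  91  92]
```

View pics/s3.png

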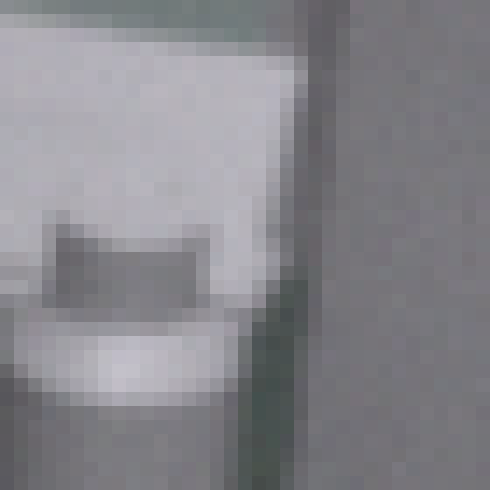

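Run:
```python
from h import *
np.set_printoptions(precision=4,suppress=True)
W=.171
obs=[("top",W,0,0,334.4,124.5),("top",-W,0,0,334.4,259.2),("side",W,0,0,237.5,143.6),("side",-W,0,0,337.8,160.6)]
p,r=fit(obs,[.6,-.2,.1,0]);print(p,np.degrees(p[3]),r)
xb,yb=frame(p[3])
for h in (.06,.07,.08,.09,.1,.11):
    q=p[:3]+.181*yb+.009*xb+np.array([0,0,h]); print(h,proj("side",q),proj("top",q))
```

```text
[ 0.5972 -0.2031  0.1041 -0.0205] -1.173525627426305 [ 0.0966  1.027   0.1842  0.3129 -0.6655 -0.3132 -1.0316 -0.0117]
0.06 [234.7988 125.2342] [343.5279 115.4432]
0.07 [234.7345 122.4181] [344.515  114.3205]
0.08 [234.6699 119.5841] [345.5223 113.1748]
0.09 [234.6048 116.7319] [346.5505 112.0053]
0.1 [234.5393 113.8613] [347.6003 110.8113]
0.11 [234.4734 110.9721] [348.6722 109.5921]
```

```bash
cat > go.py <<'E'
import sys; from h import *
from bench import sense
from scipy.spatial.transform import Rotation as Ro
def delta(pos,R):
    s=sense(); R0=np.array(s['tool_rot']); d=R0.T@(np.array(pos)-s['eef_pos']); w=Ro.from_matrix(R0.T@R).as_rotvec()
    return np.round(d,4),np.round(w,4)
def goalR(pitch,yaw=-.0205):
    # pitch 0: down, 90: horizontal into booth, >90 fingertips up
    xb,yb=frame(yaw);a=np.radians(pitch)
    z=np.sin(a)*xb-np.cos(a)*np.array([0,0,1]); return np.c_[np.cross(yb,z),yb,z]
def show():
    s=sense(); print('t',round(s['clock'],2),'q',np.round(s['qpos'],1),'p',np.round(s['eef_pos'],4),'z',np.round(s['tool_rot'][:,2],3),'F',np.round(s['ft_force'],1),'w',round(s['width'],3))
E
python3 -c "
from go import *
print(delta((.55,.14,.28),goalR(0)))"
```

```text
(array([-0.4716, -0.2589, -0.0414]), array([-1.4000e-03,  1.0000e-03,  1.2505e+00]))
```

```bash
python3 -m pendant '[[0,-0.05,-0.028,-0.005,0,0,0.14],[0,-0.1,-0.056,-0.01,0,0,0.28],[0,-0.155,-0.085,-0.015,0,0,0.42],[0,-0.21,-0.115,-0.02,0,0,0.56],[0,-0.265,-0.145,-0.025,0,0,0.7],[0,-0.32,-0.175,-0.03,0,0,0.85],[0,-0.375,-0.205,-0.035,0,0,1.0],[0,-0.43,-0.235,-0.04,0,0,1.14]]' 20; python3 -c "
from go import *
show()
print(delta((.58,.1,.28),goalR(0)),delta((.58,.1,.26),goalR(40)))"
```

```text
clock: 1.1
eef_pos: [0.5186, 0.176, 0.2783]
tool_rot: [[-0.085, 0.996, -0.001], [0.996, 0.085, -0.001], [-0.001, -0.001, -1.0]]
ft_force: [0.4, 0.4, -0.7]
width: 0.046
t 1.1 q [17.6 14.6 89.2 -0.1 76.3 12.7] p [0.5186 0.176  0.2783] z [-0.001 -0.001 -1.   ] F [ 0.4  0.4 -0.7] w 0.046
(array([-0.0809,  0.0547, -0.0016]), array([-0.001 ,  0.0013,  0.1057])) (array([-0.0809,  0.0548,  0.0184]), array([ 0.036 , -0.6962,  0.1017]))
```

```bash
python3 -m pendant '[[0,-0.03,0.02,0,0.01,-0.15,0.02],[0,-0.06,0.04,0,0.015,-0.32,0.05],[0,-0.08,0.055,0.01,0.02,-0.48,0.07],[0,-0.081,0.055,0.018,0.03,-0.65,0.1],[0,-0.081,0.055,0.018,0.036,-0.7,0.1]]'; python3 -c "
from go import *
show()
print(delta((.597,.06,.22),goalR(90)))"
```

```text
clock: 1.72
eef_pos: [0.5797, 0.1009, 0.2578]
tool_rot: [[0.009, 1.0, -0.016], [0.762, -0.017, -0.648], [-0.648, -0.006, -0.762]]
ft_force: [-0.5, 0.3, -0.1]
width: 0.0458
t 1.73 q [ 26.3  27.8  82.7 -35.   90.9  33.4] p [0.5797 0.1009 0.2578] z [-0.016 -0.648 -0.762] F [-0.5  0.3 -0.1] w 0.046
(array([-0.0065,  0.0182,  0.055 ]), array([ 7.000e-04, -8.659e-01,  7.000e-03]))
```

```bash
cat > kin.py <<'E'
import numpy as np
from scipy.spatial.transform import Rotation as Ro
from scipy.optimize import least_squares
def R(q): return Ro.from_euler('ZYZYZ',[q[0],q[1]+q[2],q[3],q[4],q[5]],degrees=True).as_matrix()
def pos(q,k):
    a1,d1,L2,a3,d4,d6=k
    t2=np.radians(q[1]);t=np.radians(q[1]+q[2])
    r=a1+L2*np.sin(t2)+a3*np.cos(t)+d4*np.sin(t); z=d1+L2*np.cos(t2)-a3*np.sin(t)+d4*np.cos(t)
    c=np.radians(q[0]); return np.array([r*np.cos(c),r*np.sin(c),z])+d6*R(q)[:,2]
E
python3 - <<'E'
from kin import *
from bench import sense
np.set_printoptions(precision=4,suppress=True)
s=sense();print(R(s['qpos']));print(np.array(s['tool_rot']))
D=[([69.3297,18.3526,89.7073,0,72.043,-1.1436],[.19201,.5415,.2381]),(list(s['qpos']),list(s['eef_pos']))]
D.append(([17.6,14.6,89.2,-.1,76.3,12.7],[.5186,.176,.2783]))
f=lambda k:np.concatenate([pos(q,k)-p for q,p in D]+[(np.array(k)-[0.05,.4,.4,0,.4,.3])*.001])
r=least_squares(f,[0,.4,.4,0,.4,.3]);print(r.x,r.fun[:9])
E
```

```text
Traceback (most recent call last):
  File "kin.py", line 4, in R
    def R(q): return Ro.from_euler('ZYZYZ',[q[0],q[1]+q[2],q[3],q[4],q[5]],degrees=True).as_matrix()
                     ~~~~~~~~~~~~~^^^^^^^^^^^^^^^^^^^^^^^^^^^^^^^^^^^^^^^^^^^^^^^^^^^^^^
  File "scipy/spatial/transform/_rotation.pyx", line 1413, in scipy.spatial.transform._rotation.Rotation.from_euler
ValueError: Expected axis specification to be a non-empty string of upto 3 characters, got ZYZYZ
```

```bash
sed -i "s/^def R(q).*/def R(q): return (Ro.from_euler('ZYZ',[q[0],q[1]+q[2],q[3]],degrees=True)*Ro.from_euler('YZ',[q[4],q[5]],degrees=True)).as_matrix()/" kin.py
cat > kfit.py <<'E'
from kin import *
from bench import sense
np.set_printoptions(precision=4,suppress=True)
s=sense();print(R(s['qpos']));print(np.array(s['tool_rot']))
D=[([69.3297,18.3526,89.7073,0,72.043,-1.1436],[.19201,.5415,.2381]),(list(s['qpos']),list(s['eef_pos']))]
D.append(([17.6,14.6,89.2,-.1,76.3,12.7],[.5186,.176,.2783]))
f=lambda k:np.concatenate([pos(q,k)-p for q,p in D]+[(np.array(k)-[0.05,.4,.4,0,.4,.3])*.001])
r=least_squares(f,[0,.4,.4,0,.4,.3]);print(r.x,r.fun[:9])
E
python3 kfit.py
```

```text
[[-0.9998  0.0091 -0.0155]
 [ 0.017   0.7616 -0.6478]
 [ 0.0059 -0.6479 -0.7617]]
[[ 0.0091  0.9998 -0.0155]
 [ 0.7616 -0.017  -0.6478]
 [-0.6479 -0.0059 -0.7617]]
[ 0.0163  0.1213  0.5339 -0.0275  0.4022  0.2907] [ 0.0109 -0.0038  0.0007 -0.0002 -0.0001 -0.0005  0.0034 -0.0109 -0.0003]
```

Run:
```python
from kin import *
import kin
from go import goalR,frame
np.set_printoptions(precision=4,suppress=True)
s=__import__('bench').sense()
D=[([69.3297,18.3526,89.7073,0,72.043,-1.1436],[.19201,.5415,.2381]),(list(s['qpos']),list(s['eef_pos'])),([17.6,14.6,89.2,-.1,76.3,12.7],[.5186,.176,.2783])]
def pos7(q,k):
    c=np.radians(q[0]);return pos(q,k[:6])+k[6]*np.array([-np.sin(c),np.cos(c),0])
f=lambda k:np.concatenate([pos7(q,k)-p for q,p in D]+[(np.array(k)-[0.05,.4,.4,0,.4,.3,0])*.001])
r=least_squares(f,[0,.4,.4,0,.4,.3,0]);k=r.x;print(k,r.fun[:9])
np.save('k.npy',k)
lo=np.array([-177,-48,12.5,-76,3,-146.]);hi=np.array([177,115,149,257,150,146.])
Z=np.array([[0,-1,0],[1,0,0],[0,0,1.]]) # R(q) = toolrot*?
Z=R(s['qpos']).T@np.array(s['tool_rot']);Z=np.round(Z)
for tip_yaw in (0,15,25,35,45):
  for pitch in (75,82,90,95):
    for z in (.085,.175):
      G=goalR(pitch,-.0205-np.radians(tip_yaw))
      zt=G[:,2]; tip=np.array([.585,-.232,z]); p=tip-.025*zt
      g=lambda q:np.r_[(pos7(q,k)-p)*10,(Ro.from_matrix(G.T@R(q)@Z).as_rotvec())*2]
      w=least_squares(g,np.clip(s['qpos'],lo+1,hi-1),bounds=(lo,hi))
      print(tip_yaw,pitch,z,np.round(w.x,1),'cost %.4f'%w.cost, np.round(pos7(w.x,k)-k[5]*zt,3),np.round(zt,2))
```

```text
[0.0008 0.1398 0.5917 0.0249 0.4161 0.3106 0.0115] [ 0. -0. -0.  0.  0.  0.  0.  0.  0.]
0 75 0.085 [  7.8  45.9 106.2 -75.1  80.9  62.1] cost 0.0000 [0.592 0.092 0.172] [-0.02 -0.97 -0.26]
0 75 0.175 [  7.8  37.9 104.5 -73.8  83.5  52.6] cost 0.0000 [0.592 0.092 0.262] [-0.02 -0.97 -0.26]
0 82 0.085 [  8.5  49.7 104.7 -76.   86.9  64.7] cost 0.0023 [0.592 0.102 0.132] [-0.02 -0.99 -0.14]
0 82 0.175 [  8.5  41.4 104.2 -76.   88.8  56.1] cost 0.0016 [0.592 0.102 0.222] [-0.02 -0.99 -0.14]
0 90 0.085 [  8.9  54.1 102.4 -76.   93.9  67.2] cost 0.0154 [0.59  0.109 0.085] [-0.02 -1.   -0.  ]
0 90 0.175 [  8.9  45.4 102.2 -76.   95.2  58.5] cost 0.0202 [0.59  0.11  0.174] [-0.02 -1.   -0.  ]
0 95 0.085 [  8.9  56.8 101.  -76.   98.2  68.8] cost 0.0293 [0.589 0.11  0.055] [-0.02 -1.    0.09]
0 95 0.175 [  8.9  47.9 101.  -76.   99.2  60.3] cost 0.0419 [0.588 0.111 0.144] [-0.02 -1.    0.09]
15 75 0.085 [  5.7  49.8  93.8 -63.7  90.3  56.6] cost 0.0000 [0.675 0.079 0.172] [-0.27 -0.93 -0.26]
15 75 0.175 [  5.7  42.8  92.1 -64.   94.1  48.9] cost 0.0000 [0.675 0.079 0.262] [-0.27 -0.93 -0.26]
[... 2378 characters left out ...]
.6 -50.2 117.   46.8] cost 0.0000 [ 0.819 -0.008  0.262] [-0.7  -0.67 -0.26]
45 82 0.085 [ -0.9  61.9  68.3 -51.3 116.6  53. ] cost 0.0000 [ 0.825 -0.002  0.132] [-0.71 -0.69 -0.14]
45 82 0.175 [ -0.9  55.9  67.4 -54.2 120.7  46.8] cost 0.0000 [ 0.825 -0.002  0.222] [-0.71 -0.69 -0.14]
45 90 0.085 [ -0.8  65.4  67.4 -55.4 121.5  52.8] cost 0.0000 [0.827 0.    0.085] [-0.72 -0.69 -0.  ]
45 90 0.175 [ -0.8  59.1  67.6 -58.8 124.8  46.7] cost 0.0000 [0.827 0.    0.175] [-0.72 -0.69 -0.  ]
45 95 0.085 [ -0.8  67.5  67.1 -58.1 124.4  52.7] cost 0.0000 [ 0.826 -0.     0.056] [-0.72 -0.69  0.09]
45 95 0.175 [ -0.8  61.   68.  -61.7 127.3  46.6] cost 0.0000 [ 0.826 -0.     0.146] [-0.72 -0.69  0.09]
```

```bash
cat >> go.py <<'E'
GR=goalR(87,-.0205-np.radians(15))
def tipgo(tip,G=None):
    G=GR if G is None else G
    return delta(np.array(tip)-.025*G[:,2],G)
def tip():
    s=sense();return np.array(s['eef_pos'])+.025*np.array(s['tool_rot'])[:,2]
E
python3 -c "
from go import *
print(tipgo((.607,-.11,.2)))"
```

```text
(array([-0.1055,  0.0378,  0.1636]), array([ 0.2418, -0.8079,  0.1262]))
```

```bash
python3 -m pendant '[[0,-0.013,0.005,0.02,0.03,-0.1,0.016],[0,-0.026,0.01,0.04,0.06,-0.2,0.032],[0,-0.04,0.014,0.06,0.09,-0.3,0.047],[0,-0.053,0.019,0.08,0.12,-0.4,0.063],[0,-0.066,0.024,0.1,0.15,-0.5,0.079],[0,-0.08,0.028,0.123,0.18,-0.6,0.095],[0,-0.093,0.033,0.143,0.21,-0.7,0.11],[0,-0.106,0.038,0.164,0.242,-0.808,0.126]]'
python3 - <<'E'
from go import *
show();print(tip())
import cv2
im=imaging.get_image("side");cv2.imwrite("pics/s4.png",im[:,:,::-1])
im=imaging.get_image("top");cv2.imwrite("pics/t4.png",im[:,:,::-1])
print(tipgo((.607,-.11,.078)))
E
```

```text
clock: 2.72
eef_pos: [0.6144, -0.0876, 0.202]
tool_rot: [[0.015, 0.96, -0.28], [0.049, -0.28, -0.959], [-0.999, 0.001, -0.051]]
ft_force: [0.0, 0.4, -0.4]
width: 0.0454
t 2.73 q [ 15.8  49.4  84.6 -64.4 110.2  49.5] p [ 0.6144 -0.0876  0.202 ] z [-0.28  -0.959 -0.051] F [ 0.   0.4 -0.4] w 0.045
[ 0.60736241 -0.11156434  0.20073614]
(array([0.119 , 0.0002, 0.0029]), array([-0.0043,  0.0015,  0.0062]))
```

View pics/s4.png

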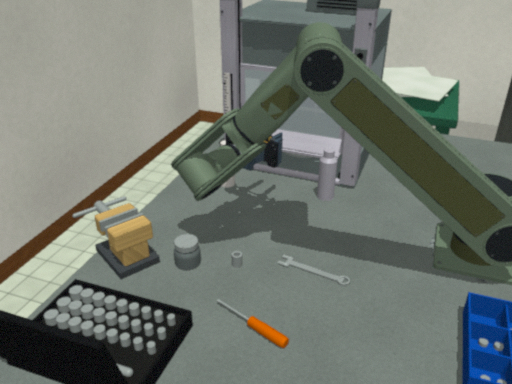

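View pics/t4.png

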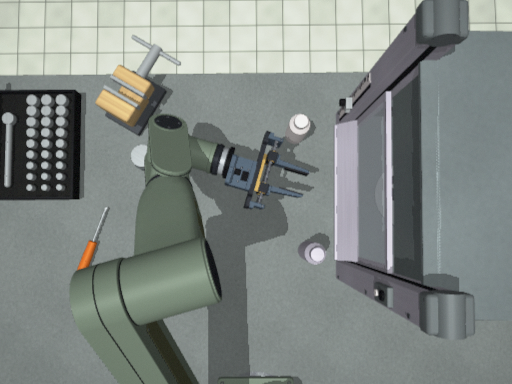

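```bash
python3 -c "
from go import *
print(tipgo((.575,-.165,.2)),tipgo((.575,-.165,.078)), onplane('top',(145,157),2,.07))"
```

```text
(array([-0.0058, -0.0158,  0.0584]), array([-0.0043,  0.0015,  0.0062])) (array([ 0.116 , -0.015 ,  0.0646]), array([-0.0043,  0.0015,  0.0062])) [0.69643274 0.28912888 0.07      ]
```

```bash
python3 -m pendant '[[0,-0.003,-0.008,0.03,0,0,0],[0,-0.005,-0.016,0.058,0,0,0],[0,0.02,-0.016,0.06,0,0,0],[0,0.05,-0.015,0.062,0,0,0],[0,0.07,-0.015,0.063,0,0,0],[0,0.085,-0.015,0.063,0,0,0],[0,0.085,-0.015,0.063,0,0,0]]'
python3 - <<'E'
from go import *
show();print(tip())
import cv2
im=imaging.get_image("side");cv2.imwrite("pics/s5.png",im[:,:,::-1])
im=imaging.get_image("top");cv2.imwrite("pics/t5.png",im[:,:,::-1])
print(tipgo((.575,-.165,.076)),tipgo((.575,-.233,.076)))
E
```

```text
clock: 3.7
eef_pos: [0.5822, -0.1408, 0.1099]
tool_rot: [[0.007, 0.959, -0.282], [0.05, -0.282, -0.958], [-0.999, -0.007, -0.05]]
ft_force: [-1.0, -0.6, 0.5]
width: 0.0455
t 3.7 q [ 12.2  54.1  92.5 -64.  102.8  59.9] p [ 0.5822 -0.1408  0.1099] z [-0.282 -0.958 -0.05 ] F [-1.  -0.6  0.5] w 0.046
[ 0.57513481 -0.16471493  0.10862805]
(array([ 0.0336, -0.0002,  0.002 ]), array([-0.0041,  0.0016,  0.0054])) (array([0.0302, 0.019 , 0.0672]), array([-0.0041,  0.0016,  0.0054]))
```

View pics/s5.png

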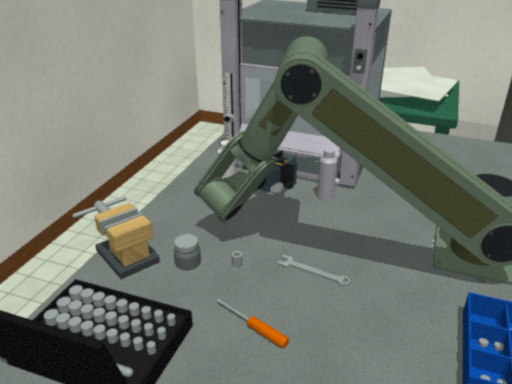

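View pics/t5.png

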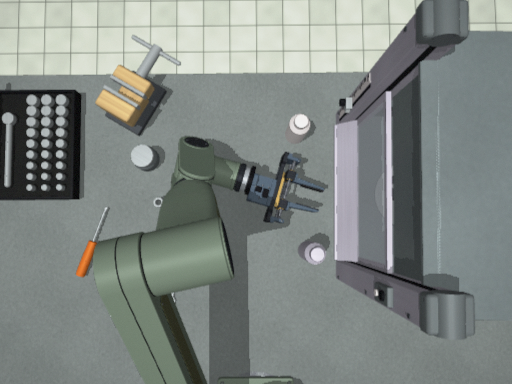

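```bash
python3 -m pendant '[[0,0.017,0,0.001,0,0,0.005],[0,0.0336,0,0.002,-0.004,0.0015,0.005],[0,0.0336,0,0.002,-0.004,0.0015,0.005]]'
python3 - <<'E'
from go import *
show();print(tip())
print(tipgo((.575,-.233,.076)))
E
```

```text
clock: 4.18
eef_pos: [0.5816, -0.1412, 0.0756]
tool_rot: [[0.011, 0.96, -0.279], [0.05, -0.279, -0.959], [-0.999, -0.003, -0.051]]
ft_force: [-0.3, 0.1, -0.8]
width: 0.0456
t 4.17 q [ 12.2  56.9  92.5 -63.6 101.4  62.7] p [ 0.5816 -0.1412  0.0756] z [-0.279 -0.959 -0.051] F [-0.3  0.1 -0.8] w 0.046
[ 0.57466408 -0.16513983  0.07436915]
(array([-0.005 ,  0.0192,  0.0649]), array([-0.0003,  0.0013,  0.0035]))
```

```bash
python3 -m pendant '[[0,0,0.005,0.016,0,0,0],[0,-0.001,0.01,0.033,0,0,0],[0,-0.001,0.014,0.049,0,0,0],[0,-0.002,0.019,0.065,0,0,0],[0,-0.003,0.019,0.065,0,0,0]]'
python3 - <<'E'
from go import *
show();print(tip())
import cv2
im=imaging.get_image("top");cv2.imwrite("pics/t6.png",im[:,:,::-1])
im=imaging.get_image("side");cv2.imwrite("pics/s6.png",cv2.resize(im[60:240,190:390,::-1],None,fx=3,fy=3,interpolation=cv2.INTER_CUBIC))
E
```

```text
clock: 4.8
eef_pos: [0.5812, -0.2106, 0.0754]
tool_rot: [[0.011, 0.96, -0.281], [0.05, -0.281, -0.958], [-0.999, -0.004, -0.051]]
ft_force: [-0.1, 0.4, -0.0]
width: 0.0455
t 4.8 q [  6.5  56.4  94.5 -68.5  98.3  62.8] p [ 0.5812 -0.2106  0.0754] z [-0.281 -0.958 -0.051] F [-0.1  0.4 -0. ] w 0.046
[ 0.57414765 -0.23453739  0.07415853]
```

View pics/s6.png

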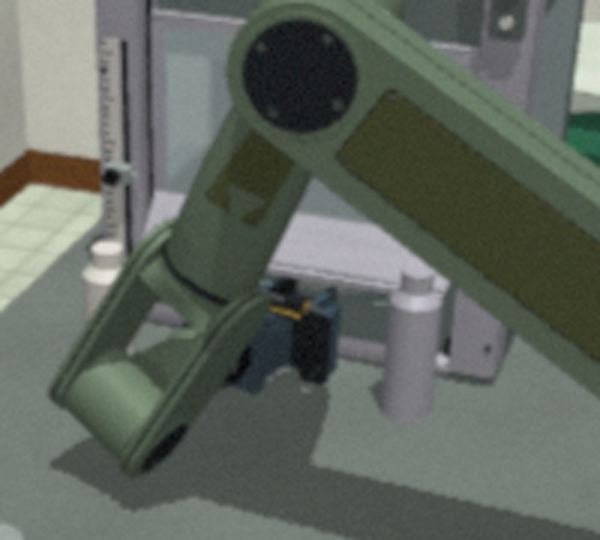

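View pics/t6.png

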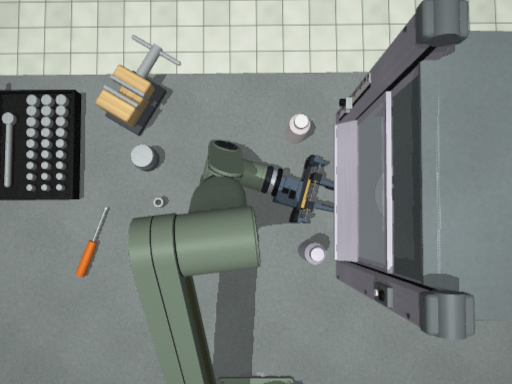

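```bash
python3 -m pendant '[[0,-0.003,0,0,0,0,0],[0,-0.006,0,0,0,0,0],[0,-0.008,0,0,0,0,0],[0,-0.009,0,0,0,0,0]]'; python3 -c "
from go import *
show();print(tip())"; python3 -m pendant '[[0,-0.001,0,0,0,0,0],[0,-0.002,0,0,0,0,0],[0,-0.003,0,0,0,0,0]]';python3 -c "
from go import *
show();print(tip())"
```

```text
clock: 5.4
eef_pos: [0.5817, -0.2094, 0.0847]
tool_rot: [[0.012, 0.96, -0.279], [0.05, -0.279, -0.959], [-0.999, -0.003, -0.051]]
ft_force: [-0.0, 0.6, 0.0]
width: 0.0453
t 5.4 q [  6.6  55.6  94.6 -68.6  98.5  62.2] p [ 0.5817 -0.2094  0.0847] z [-0.279 -0.959 -0.051] F [-0.   0.6  0. ] w 0.045
[ 0.57470066 -0.23341153  0.08338871]
clock: 5.78
eef_pos: [0.5816, -0.2095, 0.0871]
tool_rot: [[0.011, 0.96, -0.279], [0.051, -0.279, -0.959], [-0.999, -0.003, -0.053]]
ft_force: [0.8, 0.5, -3.6]
width: 0.0456
t 5.78 q [  6.6  55.3  94.6 -68.6  98.5  61.9] p [ 0.5816 -0.2095  0.0871] z [-0.279 -0.959 -0.053] F [ 0.8  0.5 -3.6] w 0.046
[ 0.5746659  -0.23352133  0.08580784]
```

```bash
python3 -m pendant '[[0,-0.002,0,0,0,0,0],[0,-0.006,0,-0.0003,0,0,0],[0,-0.011,0,-0.0006,0,0,0],[0,-0.016,0,-0.001,0,0,0],[0,-0.021,0,-0.001,0,0,0],[0,-0.026,0,-0.0013,0,0,0],[0,-0.031,0,-0.0016,0,0,0],[0,-0.035,0,-0.0018,0,0,0]]'; python3 -c "
from go import *
show();print(tip())"; python3 -m pendant '[[0,-0.004,0,-0.0003,0,0,0],[0,-0.008,0,-0.0005,0,0,0],[0,-0.012,0,-0.0006,0,0,0],[0,-0.016,0,-0.0008,0,0,0],[0,-0.020,0,-0.001,0,0,0],[0,-0.023,0,-0.0012,0,0,0],[0,-0.025,0,-0.0013,0,0,0],[0,-0.027,0,-0.0014,0,0,0]]';python3 - <<'E'
from go import *
show();print(tip())
import cv2
im=imaging.get_image("side")[:,:,::-1];cv2.imwrite("pics/s7f.png",im);cv2.imwrite("pics/s7.png",cv2.resize(im[60:240,190:390],None,fx=3,fy=3,interpolation=cv2.INTER_CUBIC))
im=imaging.get_image("top")[:,:,::-1];cv2.imwrite("pics/t7f.png",im);cv2.imwrite("pics/t7.png",cv2.resize(im[85:285,275:425],None,fx=3,fy=3,interpolation=cv2.INTER_CUBIC))
E
```

```text
clock: 6.78
eef_pos: [0.5817, -0.2096, 0.1226]
tool_rot: [[0.011, 0.96, -0.279], [0.051, -0.279, -0.959], [-0.999, -0.003, -0.053]]
ft_force: [0.0, 1.4, -5.2]
width: 0.0457
t 6.78 q [  6.6  52.3  94.7 -69.   99.6  59.2] p [ 0.5817 -0.2096  0.1226] z [-0.279 -0.959 -0.053] F [ 0.   1.4 -5.2] w 0.046
[ 0.57468467 -0.23353616  0.12126726]
clock: 7.78
eef_pos: [0.5816, -0.2096, 0.1497]
tool_rot: [[0.011, 0.96, -0.279], [0.051, -0.279, -0.959], [-0.999, -0.004, -0.053]]
ft_force: [-0.8, 2.3, -4.2]
width: 0.0455
t 7.78 q [  6.5  50.   94.7 -69.4 100.4  57. ] p [ 0.5816 -0.2096  0.1497] z [-0.279 -0.959 -0.053] F [-0.8  2.3 -4.2] w 0.045
[ 0.57466636 -0.23354922  0.14837237]
```

View pics/s7.png

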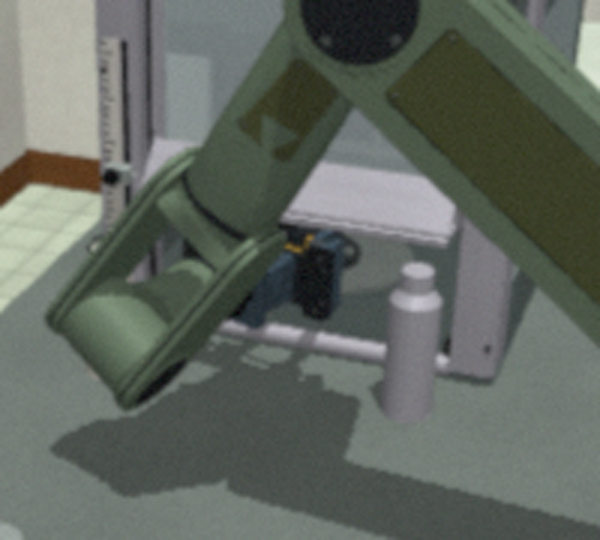

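View pics/t7.png

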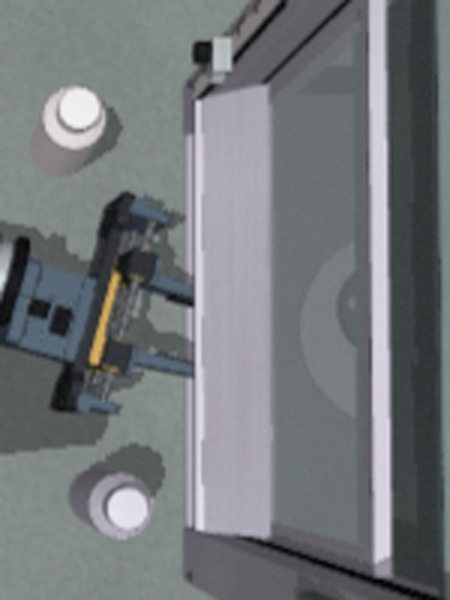

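```bash
python3 -m pendant '[[0,-0.003,0,-0.0002,0,0,0],[0,-0.006,0,-0.0003,0,0,0],[0,-0.009,0,-0.0005,0,0,0],[0,-0.012,0,-0.0006,0,0,0],[0,-0.014,0,-0.0007,0,0,0],[0,-0.015,0,-0.0008,0,0,0]]';python3 - <<'E'
from go import *
show();print(tip())
E
```

```text
clock: 8.62
eef_pos: [0.5816, -0.2096, 0.1652]
tool_rot: [[0.012, 0.96, -0.279], [0.051, -0.279, -0.959], [-0.999, -0.003, -0.052]]
ft_force: [-0.6, 2.9, -4.6]
width: 0.0457
t 8.62 q [  6.5  48.7  94.5 -69.7 100.9  55.7] p [ 0.5816 -0.2096  0.1652] z [-0.279 -0.959 -0.052] F [-0.6  2.9 -4.6] w 0.046
[ 0.57466605 -0.23355964  0.16390531]
```

```bash
python3 -m pendant '[[0,0.006,0,0,0,0,0],[0,0.012,0,0,0,0,0],[0,0.012,0,-0.02,0,0,0],[0,0.012,0,-0.05,0,0,0],[0,0.012,0,-0.08,0,0,0],[0,0.012,0,-0.1,0,0,0]]';python3 - <<'E'
from go import *
show();print(tip(),tipgo((.58,-.03,.2)),tipgo((.42,0.0,.22)))
E
```

```text
clock: 9.38
eef_pos: [0.6105, -0.1108, 0.1587]
tool_rot: [[0.013, 0.961, -0.278], [0.051, -0.278, -0.959], [-0.999, -0.002, -0.052]]
ft_force: [0.7, 0.5, 0.3]
width: 0.0456
t 9.38 q [ 14.1  51.9  86.9 -64.4 107.   53.4] p [ 0.6105 -0.1108  0.1587] z [-0.278 -0.959 -0.052] F [0.7 0.5 0.3] w 0.046
[ 0.6036108  -0.13480541  0.15739818] (array([-0.0375, -0.0519, -0.0962]), array([0.0007, 0.0003, 0.002 ])) (array([-0.058 , -0.2139, -0.0816]), array([0.0007, 0.0003, 0.002 ]))
```

```bash
python3 -m pendant '[[0,-0.02,-0.03,-0.04,0,0,0],[0,-0.038,-0.055,-0.08,0,0,0],[0,-0.045,-0.1,-0.09,0,0,0],[0,-0.05,-0.15,-0.085,0,0,0],[0,-0.058,-0.2,-0.082,0,0,0],[0,-0.058,-0.214,-0.082,0,0,0]]';python3 - <<'E'
from go import *
show();print(tip())
import cv2
for n in("side","top"):
    im=np.mean([imaging.get_image(n)[:,:,::-1].astype(float) for _ in range(4)],0); np.save(f"{n}8.npy",im); cv2.imwrite(f"pics/{n}8.png",im)
E
```

```text
clock: 10.12
eef_pos: [0.4254, 0.0252, 0.2223]
tool_rot: [[0.012, 0.961, -0.276], [0.05, -0.276, -0.96], [-0.999, -0.002, -0.051]]
ft_force: [0.5, 0.3, 0.2]
width: 0.0456
t 10.12 q [ 31.2  40.3 104.1 -47.3 112.7  64.5] p [0.4254 0.0252 0.2223] z [-0.276 -0.96  -0.051] F [0.5 0.3 0.2] w 0.046
[0.41848029 0.00121983 0.22103635][ WARN:0@5.154] global loadsave.cpp:1063 imwrite_ Unsupported depth image for selected encoder is fallbacked to CV_8U.
```

View pics/side8.png

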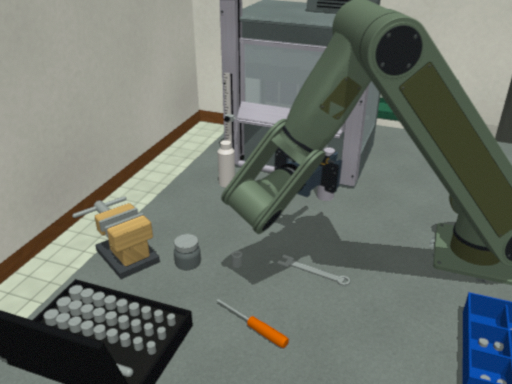

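The left lip end (~238,120) and pointer (~232,117) are now clear of the arm in the side view. Zooming in.

Run:
```python
import cv2,numpy as np
im=np.load("side8.npy");cv2.imwrite("pics/s9.png",cv2.resize(im[100:135,215:270],None,fx=14,fy=14,interpolation=cv2.INTER_NEAREST).astype('uint8'))
g=im.mean(2).round().astype(int)
np.set_printoptions(linewidth=200)
print("cols 230..260 rows 110..130");print(g[110:131,230:261])
im=np.load("top8.npy");cv2.imwrite("pics/t9.png",cv2.resize(im[90:145,325:375],None,fx=10,fy=10,interpolation=cv2.INTER_NEAREST).astype('uint8'))
```

```text
cols 230..260 rows 110..130
[[129  79  55  91 117 119 114 109 132 164 175 176 175 177 177 176 178 178 178 178 180 180 179 180 180 180 181 182 182 180 183]
 [128  77  47  88 116 119 116 114 141 168 176 177 177 178 176 177 178 178 180 179 178 179 180 180 181 180 181 181 181 182 182]
 [129  80  48  86 117 121 116 122 148 173 176 176 177 177 178 177 179 179 180 180 179 179 182 180 180 181 181 183 182 182 182]
 [134  92  56  91 118 121 118 127 154 173 176 176 177 177 179 179 179 178 180 181 180 180 179 182 181 182 181 182 181 181 182]
 [147 128 107 114 122 120 120 135 163 174 176 176 177 176 177 179 179 179 180 180 179 181 181 181 182 181 182 182 182 182 182]
 [159 159 156 140 126 120 122 143 166 175 177 176 177 176 178 178 178 178 178 179 180 180 181 181 182 182 182 183 182 182 183]
 [146 152 146 130 124 125 128 150 169 173 175 175 175 177 178 177 179 180 180 180 179 182 180 182 181 182 183 182 183 181 184]
 [105 115 113 124 134 130 130 144 158 164 167 170 173 175 176 176 177 177 180 180 181 182 181 181 182 182 182 182 181 182 182]
 [ 88 105 105 117 133 136 132 138 140 140 144 152 158 15
[... 895 characters left out ...]
 59  59  59  62  61  62  65  67  70  71  76  83  93 102 109 110]
 [122  93  47  74 104 116 124 112  96  74  41  66  92  85  66  60  60  61  58  59  59  61  61  61  62  63  65  67  68  72  73]
 [122  92  47  73 105 116 122 114  96  74  40  66  91  85  67  60  58  59  60  59  60  60  60  61  63  62  61  62  64  65  65]
 [122  93  48  74 104 116 122 113  96  76  39  66  91  83  66  58  60  59  58  62  62  59  61  60  62  63  64  61  64  65  70]
 [123  94  47  73 108 117 124 112  96  74  38  63  88  84  67  58  58  59  62  63  60  61  60  60  60  61  62  63  65  70  77]
 [123  94  47  72 108 122 124 114  97  76  38  55  83  84  66  61  59  59  60  60  60  60  60  62  60  60  62  65  69  75  81]]
```

View pics/s9.png

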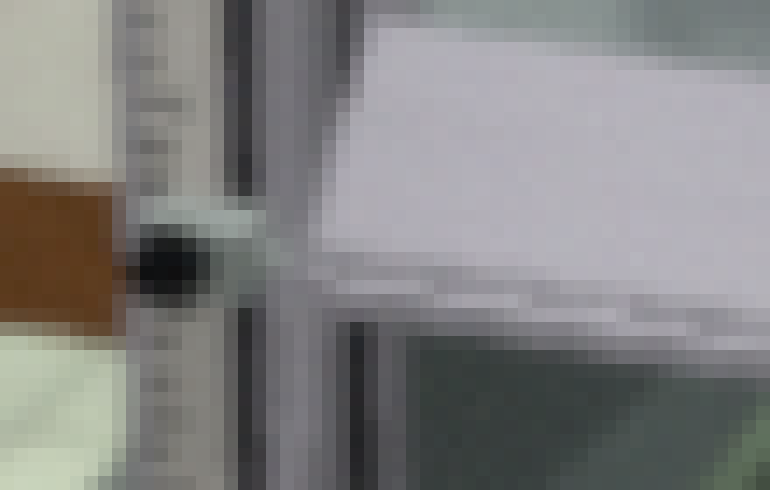

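View pics/t9.png

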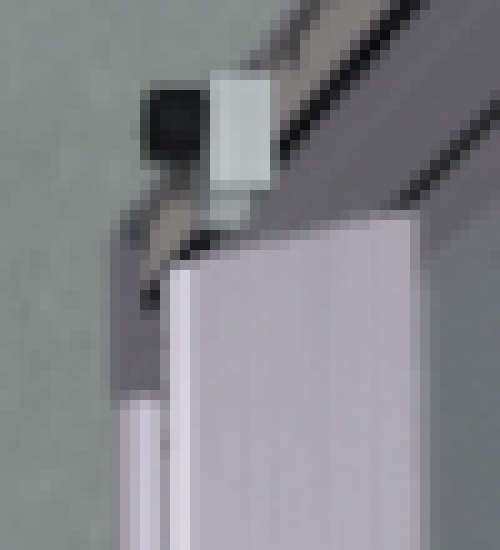

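Run:
```python
from h import *
np.set_printoptions(precision=2,suppress=True)
p=np.array([ 0.5972,-0.2031,0.1041]);
xb,yb=frame(-.0205);z=np.array([0,0,1.])
for L in (.18,.19):
    c=p.copy();c[2]=L
    f=lambda y,x,h:proj("side",c+y*yb+x*xb+h*z)
    print(L,"corner",f(.171,0,0),"top corner",f(.171,0,.01),"edge@.15",f(.15,0,0),"tip",f(.181,.009,0),"tip back",f(.181,.019,0),"mm/px",f(.181,.009,.001)-f(.181,.009,0))
    for y in (.185,.19,.195,.2): print("  body",y,f(y,.009,.01),f(y,.009,-.01))
```

```text
0.18 corner [236.4  122.18] top corner [236.34 119.32] edge@.15 [242.32 123.12] tip [234.71 120.75] tip back [235.92 119.67] mm/px [-0.01 -0.28]
  body 0.185 [233.53 117.73] [233.66 123.4 ]
  body 0.19 [232.13 117.52] [232.28 123.18]
  body 0.195 [230.74 117.3 ] [230.9  122.96]
  body 0.2 [229.35 117.08] [229.52 122.74]
0.19 corner [236.34 119.32] top corner [236.28 116.45] edge@.15 [242.28 120.26] tip [234.64 117.91] tip back [235.86 116.84] mm/px [-0.01 -0.29]
  body 0.185 [233.46 114.87] [233.59 120.58]
  body 0.19 [232.06 114.66] [232.21 120.36]
  body 0.195 [230.66 114.44] [230.82 120.14]
  body 0.2 [229.27 114.22] [229.44 119.92]
```

```bash
python3 -c "
from go import *
show();print(tipgo((.60,-.13,.155)))"
```

```text
t 10.53 q [ 31.   40.5 103.9 -47.4 112.6  64.5] p [0.4278 0.0241 0.2209] z [-0.278 -0.959 -0.052] F [ 0.6 -0.5 -0.6] w 0.046
(array([0.0603, 0.2085, 0.0783]), array([-0.0002, -0.0001,  0.0015]))
```

```bash
python3 -m pendant '[[0,0.005,0.05,0,0,0,0],[0,0.01,0.1,0,0,0,0],[0,0.015,0.15,0.005,0,0,0],[0,0.02,0.2,0.02,0,0,0],[0,0.04,0.208,0.05,0,0,0],[0,0.06,0.208,0.078,0,0,0],[0,0.0603,0.2085,0.0783,0,0,0]]'; python3 -c "
from go import *
show();print(tip(),tipgo((.5747,-.2335,.153)))"
```

```text
clock: 11.4
eef_pos: [0.6061, -0.1081, 0.1547]
tool_rot: [[0.009, 0.959, -0.282], [0.05, -0.282, -0.958], [-0.999, -0.006, -0.05]]
ft_force: [-0.1, 0.6, 0.9]
width: 0.0459
t 11.4 q [ 14.4  52.1  87.3 -63.9 107.1  53.9] p [ 0.6061 -0.1081  0.1547] z [-0.282 -0.958 -0.05 ] F [-0.1  0.6  0.9] w 0.046
[ 0.59905919 -0.13206023  0.15345478] (array([-0.0049,  0.0051,  0.1041]), array([-0.0039,  0.0021,  0.0054]))
```

```bash
python3 -m pendant '[[0,-0.001,0.001,0.02,0,0,0.005],[0,-0.002,0.002,0.04,-0.004,0.002,0.005],[0,-0.003,0.003,0.06,-0.004,0.002,0.005],[0,-0.004,0.004,0.08,-0.004,0.002,0.005],[0,-0.004,0.005,0.1,-0.004,0.002,0.005],[0,-0.005,0.005,0.104,-0.004,0.002,0.005]]'; python3 -c "
from go import *
show();print(tip(),tipgo((.5747,-.2335,.1639)))"
```

```text
clock: 12.15
eef_pos: [0.5807, -0.211, 0.1545]
tool_rot: [[0.014, 0.96, -0.28], [0.05, -0.28, -0.959], [-0.999, -0.001, -0.052]]
ft_force: [0.0, 0.6, 0.6]
width: 0.0458
t 12.15 q [  6.4  49.6  94.8 -69.6 100.5  56.8] p [ 0.5807 -0.211   0.1545] z [-0.28  -0.959 -0.052] F [0.  0.6 0.6] w 0.046
[ 0.57373091 -0.2349183   0.15319878] (array([-0.0106,  0.0005, -0.0022]), array([-0.0017,  0.0002,  0.0009]))
```

Raise to contact (10.7 mm) plus 4.5 mm.

```bash
python3 -m pendant '[[0,-0.004,0,0,0,0,0],[0,-0.007,0,-0.001,0,0,0],[0,-0.009,0,-0.0015,0,0,0],[0,-0.011,0,-0.002,0,0,0],[0,-0.0125,0,-0.0022,0,0,0],[0,-0.0138,0,-0.0022,0,0,0],[0,-0.015,0,-0.0022,0,0,0]]'; python3 -c "
from go import *
show();print(tip())"; python3 -m pendant '[[0,0.006,0,0,0,0,0],[0,0.012,0,0,0,0,0],[0,0.012,0,-0.02,0,0,0],[0,0.012,0,-0.05,0,0,0],[0,0.012,0,-0.08,0,0,0],[0,0.012,0,-0.1,0,0,0]]'; python3 -c "
from go import *
show();print(tip(),tipgo((.42,0.0,.22)))"
```

```text
clock: 13.02
eef_pos: [0.5813, -0.2093, 0.1692]
tool_rot: [[0.013, 0.96, -0.279], [0.051, -0.279, -0.959], [-0.999, -0.002, -0.053]]
ft_force: [0.7, 3.1, -4.1]
width: 0.046
t 13.03 q [  6.6  48.4  94.5 -69.7 101.   55.4] p [ 0.5813 -0.2093  0.1692] z [-0.279 -0.959 -0.053] F [ 0.7  3.1 -4.1] w 0.046
[ 0.5743493  -0.23325583  0.16786932]
clock: 13.78
eef_pos: [0.6101, -0.1106, 0.1628]
tool_rot: [[0.014, 0.961, -0.278], [0.051, -0.278, -0.959], [-0.999, -0.001, -0.053]]
ft_force: [-0.4, -0.7, -1.2]
width: 0.0455
t 13.78 q [ 14.1  51.6  86.9 -64.4 107.1  53.2] p [ 0.6101 -0.1106  0.1628] z [-0.278 -0.959 -0.053] F [-0.4 -0.7 -1.2] w 0.046
[ 0.60319819 -0.13455961  0.16146699] (array([-0.0542, -0.2134, -0.0812]), array([ 0.0003, -0.0003,  0.0006]))
```

```bash
python3 -m pendant '[[0,-0.02,-0.03,-0.04,0,0,0],[0,-0.036,-0.055,-0.08,0,0,0],[0,-0.043,-0.1,-0.09,0,0,0],[0,-0.048,-0.15,-0.085,0,0,0],[0,-0.054,-0.2,-0.082,0,0,0],[0,-0.054,-0.214,-0.082,0,0,0],[0,-0.054,-0.214,-0.082,0,0,0]]';python3 - <<'E'
from go import *
show();print(tip())
import cv2
np.set_printoptions(linewidth=200)
for n in("side","top"):
    im=np.mean([imaging.get_image(n)[:,:,::-1].astype(float) for _ in range(6)],0); np.save(f"{n}10.npy",im)
im=np.load("side10.npy");cv2.imwrite("pics/s10.png",cv2.resize(im[100:135,215:270],None,fx=14,fy=14,interpolation=cv2.INTER_NEAREST).astype('uint8'))
print(im.mean(2).round().astype(int)[110:126,228:250])
E
```

```text
clock: 14.65
eef_pos: [0.427, 0.0254, 0.2214]
tool_rot: [[0.015, 0.961, -0.276], [0.051, -0.276, -0.96], [-0.999, -0.0, -0.053]]
ft_force: [-0.7, 0.8, -0.2]
width: 0.0458
t 14.65 q [ 31.2  40.4 103.9 -47.3 112.6  64.6] p [0.427  0.0254 0.2214] z [-0.276 -0.96  -0.053] F [-0.7  0.8 -0.2] w 0.046
[0.42008988 0.00142421 0.22005223]
[[149 148 127  79  52  92 117 119 114 114 145 174 176 177 177 177 177 178 179 178 179 178]
 [149 149 128  79  48  88 117 119 116 118 150 174 177 177 177 178 177 178 178 179 180 179]
 [149 148 129  80  46  87 116 121 118 126 155 175 176 176 177 177 177 179 178 179 180 181]
 [152 151 135  91  57  91 118 120 120 138 165 175 175 176 176 176 178 178 178 180 179 181]
 [157 155 149 128 109 115 123 122 125 148 172 174 177 176 177 177 177 177 178 178 179 180]
 [148 156 161 160 155 141 125 122 129 153 171 174 174 174 176 176 178 177 178 179 179 181]
 [107 131 146 150 146 130 123 124 130 148 160 162 166 168 171 175 175 176 176 179 178 180]
 [ 48  81 107 114 114 123 136 133 129 140 150 151 152 149 152 158 160 161 163 168 170 174]
 [ 26  55  87 107 107 115 133 135 136 150 160 164 155 145 146 147 148 151 152 153 148 153]
 [ 24  54  87 106 103 105 118 127 124 126 134 142 148 155 160 164 164 165 167 160 148 147]
 [ 40  72  96 104 101  99 113 122 121 117 116 118 120 127 127 127 130 137 147 154 161 164]
 [ 71  97 109 100  83  89 111 122 117 109 102  93  91 105 112 112 113 114 120 124 128 128]
 [103 117 118  89  46  75 109 119 120 113 100  76  49  69  91  91  86  89  90 101 109 110]
 [126 127 120  88  43  73 104 115 121 115 101  75  41  66  91  86  69  64  62  65  69  70]
 [128 128 120  89  44  71 102 115 122 114  99  76  41  66  91  83  67  59  61  59  60  60]
 [128 129 121  91  46  73 104 114 122 112  96  75  41  68  92  83  67  60  60  58  58  60]]
```

View pics/s10.png

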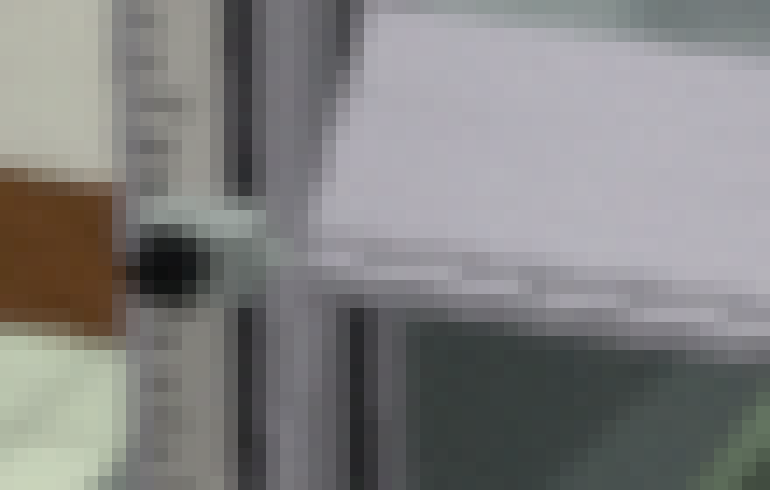

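```bash
python3 -c "
from go import *
show();print(tipgo((.60,-.13,.158)))"
```

```text
t 15.25 q [ 31.1  40.4 104.  -47.3 112.6  64.6] p [0.4267 0.0248 0.2211] z [-0.278 -0.959 -0.053] F [0.1 0.1 0.6] w 0.046
(array([0.0576, 0.2096, 0.0786]), array([ 0.0001, -0.0003,  0.0006]))
```

```bash
python3 -m pendant '[[0,0.005,0.05,0,0,0,0],[0,0.01,0.1,0,0,0,0],[0,0.015,0.15,0.005,0,0,0],[0,0.02,0.2,0.02,0,0,0],[0,0.04,0.209,0.05,0,0,0],[0,0.057,0.2095,0.078,0,0,0],[0,0.0575,0.2095,0.0785,0,0,0]]'; python3 -c "
from go import *
show();print(tip(),tipgo((.5747,-.2335,.157)))"
```

```text
clock: 16.12
eef_pos: [0.6058, -0.1075, 0.1583]
tool_rot: [[0.01, 0.96, -0.281], [0.05, -0.281, -0.958], [-0.999, -0.004, -0.051]]
ft_force: [1.0, 0.9, -0.6]
width: 0.0458
t 16.12 q [ 14.4  51.8  87.4 -63.9 107.2  53.7] p [ 0.6058 -0.1075  0.1583] z [-0.281 -0.958 -0.051] F [ 1.   0.9 -0.6] w 0.046
[ 0.59882817 -0.13147942  0.15703116] (array([-0.0053,  0.0054,  0.1046]), array([-0.0028,  0.0016,  0.0042]))
```

```bash
python3 -m pendant '[[0,-0.001,0.001,0.02,0,0,0.004],[0,-0.002,0.002,0.04,-0.003,0.002,0.004],[0,-0.003,0.003,0.06,-0.003,0.002,0.004],[0,-0.004,0.004,0.08,-0.003,0.002,0.004],[0,-0.005,0.005,0.1,-0.003,0.002,0.004],[0,-0.005,0.005,0.104,-0.003,0.002,0.004]]'; python3 -c "
from go import *
show();print(tip())"
```

```text
clock: 16.88
eef_pos: [0.5806, -0.2104, 0.1581]
tool_rot: [[0.014, 0.96, -0.28], [0.051, -0.28, -0.959], [-0.999, -0.001, -0.053]]
ft_force: [0.4, 0.5, -0.5]
width: 0.0457
t 16.88 q [  6.5  49.3  94.7 -69.6 100.6  56.5] p [ 0.5806 -0.2104  0.1581] z [-0.28  -0.959 -0.053] F [ 0.4  0.5 -0.5] w 0.046
[ 0.57361687 -0.23439089  0.15680953]
```

```bash
python3 -m pendant '[[0,-0.004,0,0,0,0,0],[0,-0.007,0,-0.0005,0,0,0],[0,-0.009,0,-0.001,0,0,0],[0,-0.0105,0,-0.0015,0,0,0],[0,-0.0115,0,-0.0015,0,0,0],[0,-0.0125,0,-0.0015,0,0,0],[0,-0.0133,0,-0.0015,0,0,0],[0,-0.0133,0,-0.0015,0,0,0]]'; python3 -c "
from go import *
show();print(tip())"; python3 -m pendant '[[0,0.006,0,0,0,0,0],[0,0.012,0,0,0,0,0],[0,0.012,0,-0.02,0,0,0],[0,0.012,0,-0.05,0,0,0],[0,0.012,0,-0.08,0,0,0],[0,0.012,0,-0.1,0,0,0]]'; python3 -c "
from go import *
show();print(tip(),tipgo((.42,0.0,.22)))"
```

```text
clock: 17.88
eef_pos: [0.581, -0.2094, 0.171]
tool_rot: [[0.014, 0.96, -0.279], [0.051, -0.28, -0.959], [-0.999, -0.001, -0.053]]
ft_force: [1.2, 3.0, -4.2]
width: 0.0454
t 17.88 q [  6.6  48.2  94.6 -69.7 101.1  55.3] p [ 0.581  -0.2094  0.171 ] z [-0.279 -0.959 -0.053] F [ 1.2  3.  -4.2] w 0.045
[ 0.57397526 -0.23341456  0.16969707]
clock: 18.62
eef_pos: [0.6098, -0.1108, 0.1647]
tool_rot: [[0.015, 0.96, -0.278], [0.051, -0.278, -0.959], [-0.999, -0.0, -0.053]]
ft_force: [0.2, 0.2, 0.9]
width: 0.0457
t 18.62 q [ 14.1  51.4  87.  -64.5 107.2  53.1] p [ 0.6098 -0.1108  0.1647] z [-0.278 -0.959 -0.053] F [0.2 0.2 0.9] w 0.046
[ 0.60284616 -0.13475212  0.16337193] (array([-0.0523, -0.2131, -0.0814]), array([ 0.0002, -0.0009,  0.0001]))
```

```bash
python3 -m pendant '[[0,-0.02,-0.03,-0.04,0,0,0],[0,-0.036,-0.055,-0.08,0,0,0],[0,-0.043,-0.1,-0.09,0,0,0],[0,-0.048,-0.15,-0.085,0,0,0],[0,-0.054,-0.2,-0.082,0,0,0],[0,-0.054,-0.214,-0.082,0,0,0],[0,-0.054,-0.214,-0.082,0,0,0]]';python3 - <<'E'
from go import *
show();print(tip())
import cv2
np.set_printoptions(linewidth=200)
for n in("side","top"):
    im=np.mean([imaging.get_image(n)[:,:,::-1].astype(float) for _ in range(6)],0); np.save(f"{n}11.npy",im);cv2.imwrite(f"pics/{n}11.png",im.astype('uint8'))
im=np.load("side11.npy");cv2.imwrite("pics/s11.png",cv2.resize(im[100:135,215:270],None,fx=14,fy=14,interpolation=cv2.INTER_NEAREST).astype('uint8'))
print(im.mean(2).round().astype(int)[110:126,228:250])
E
```

```text
clock: 19.5
eef_pos: [0.4266, 0.0252, 0.2232]
tool_rot: [[0.015, 0.961, -0.276], [0.051, -0.277, -0.96], [-0.999, 0.0, -0.054]]
ft_force: [-0.8, -0.1, 1.0]
width: 0.0456
t 19.5 q [ 31.2  40.2 103.9 -47.3 112.7  64.5] p [0.4266 0.0252 0.2232] z [-0.276 -0.96  -0.054] F [-0.8 -0.1  1. ] w 0.046
[0.41971238 0.001215   0.22190529]
[[149 150 128  79  55  90 118 120 114 113 144 173 176 177 176 177 178 178 178 177 179 180]
 [150 149 128  79  46  87 115 120 116 123 154 174 176 177 178 178 178 179 180 179 178 180]
 [149 148 130  81  46  89 118 121 120 135 163 174 176 176 177 177 178 178 179 179 179 181]
 [152 150 135  94  57  90 118 120 122 142 166 174 176 177 177 178 176 177 178 177 179 180]
 [157 156 149 128 107 115 122 121 128 150 171 174 175 176 177 177 176 177 178 179 179 179]
 [148 155 160 160 155 141 125 121 127 147 165 170 173 174 174 175 176 176 178 178 180 180]
 [107 130 147 150 146 129 123 124 122 136 149 151 158 159 161 162 166 169 172 176 178 177]
 [ 50  80 105 113 113 124 136 132 129 141 150 146 143 144 146 142 142 145 152 161 163 164]
 [ 25  54  89 106 106 113 133 135 137 150 158 159 160 160 161 153 141 144 147 150 150 153]
 [ 25  52  88 106 104 105 119 127 126 126 127 127 125 129 137 145 153 161 164 164 166 168]
 [ 41  70  96 105 100  99 112 122 121 118 115 109 102 109 117 123 126 127 124 127 136 146]
 [ 70  97 108  99  83  89 111 122 119 114 101  80  61  80 101 108 110 106 102 102 113 120]
 [104 117 118  89  46  74 109 118 121 113 100  74  41  67  93  93  84  72  67  74  82  92]
 [126 128 119  88  38  72 103 115 121 115 101  76  40  66  91  87  70  60  59  61  61  64]
 [127 128 120  90  46  73 104 114 122 114  98  75  40  65  92  84  68  60  59  58  59  59]
 [128 129 122  91  46  74 104 114 122 112  98  75  43  66  91  84  67  61  60  58  60  60]]
```

View pics/s11.png

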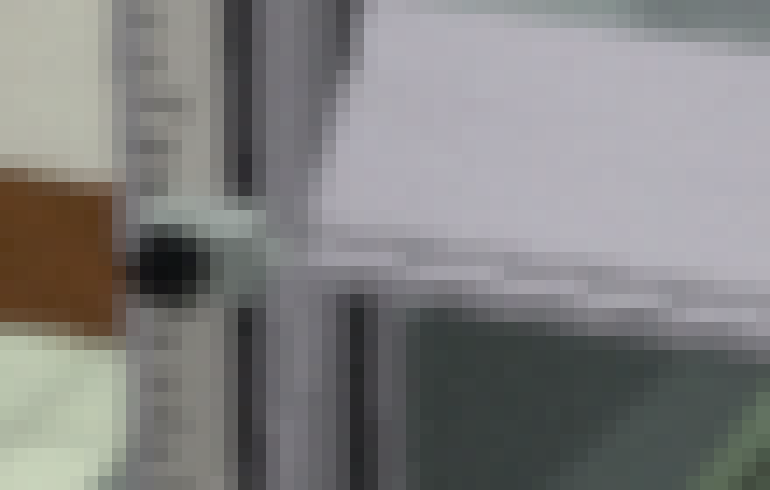

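View pics/top11.png

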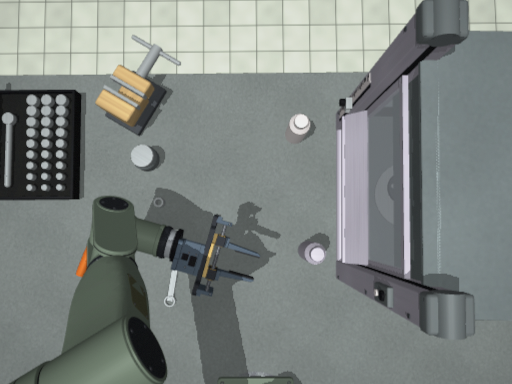

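View pics/side11.png

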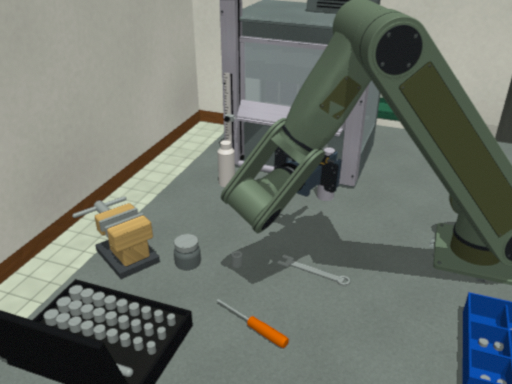

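```bash
python3 -c "
from bench import workorder
print(workorder.close_job())"
```

```text
the job is handed in; nothing more can be done
None
```

I pushed the sash up from beneath, with both fingertips under the lip, in three slow stages. After each stage I backed off and measured the lip against the pointer in averaged side pictures. The job was handed in at about 20 s on the clock, with the hand well clear and touching nothing.

**Height:** in the last side picture the lip's lower edge is level with the pointer tip to within what I can read. About 0.5 mm is left below the pointer, give or take 1 mm.

**Disagreements:**
- My rough estimate from the first pictures put the level about 2 mm higher than the close-up readings did. I went by the close-up readings.
- The final push measured 1.4 mm in the picture but 1.8 mm at the arm.

**Forces:** in my readings between moves, the force while pushing stayed around 5 N. Nothing showed contact outside the pushes.

**Surroundings:** the pointer, cans, jar and tools look where they were in the last pictures. I checked this by eye only. The flange is visible only dimly through the pane, so I did not check it closely.

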